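Fetch the vial from behind for weighing

ROBOT

A 6-joint arm with a two-finger parallel gripper is mounted at the origin on a cart in front of the work surface, level with it; the furniture and walls round the work are solid. World frame = base frame: x ahead of the robot, y to its left, z up, the work surface at z = 0. Lengths are in m, angles in rad, forces in N, time in s.
With the tool pointing down it reaches from about 0.35 to 0.925 m from the base axis. Payload 6.4 kg.
Tool frame: the origin (TCP) lies on the centre line of the jaws, within the pads' length; the fingertips stand 19 mm ahead of it and the grasp point (between the pads) is the TCP; z points along the fingers, y is the line along which they close (so a half turn about z gives the same grasp; the last joint's range is limited). The gripper opens to 94 mm and grips with 3 to 60 N. Pads are 16 mm wide; open, the fingers measure 119 mm over their backs; the gripper's body (75 mm by 177 mm) begins 78 mm behind the grasp point.
Start: joints at [1.113, 0.245, 1.558, -0, 1.339, -0.174], TCP at [0.182, 0.624, 0.224] pointing down, gripper open.
Joint ranges: [-3.13, 3.13], [-1.02, 2.26], [0.13, 2.54], [-0.95, 4.09], [0.21, 2.88], [-2.74, 2.74]. Speed limits (rad/s): [2.57, 2.57, 3.14, 3.14, 3.14, 3.14].

INTERFACE

Orientations are given as [roll, pitch, yaw] about the fixed x, y, z axes, in that order (R = Rz(yaw) Ry(pitch) Rx(roll)).
In Python, from workcell import env gives the robot as it stands.
- The arm moves only by the shell command python3 -m pendant 'ROWS' [OPENING]. ROWS is JSON, a list of rows, each a list of 6 numbers: the shift along the tool's x, y, z in units of 3 cm (1.0 is 3 cm), then the turn, a rotation vector about the tool's x, y, z in units of 0.5 rad (1.0 is 0.5 rad). In form: [[dx, dy, dz, ax, ay, az], ...]. A call has 1 to 5 rows; each row shifts and turns the commanded pose from where the row before left it, along the tool's axes as they then stand; what a row does not reach is not made up. A row lasts 1/8 s, in which the tool goes at most 62.5 mm and 10.7 degrees, less where a joint would pass 70% of its speed; a pose out of reach is approached as far as the arm can. A call with a number of a shift or a turn outside -1 to 1 is refused whole. A call with a gripper value outside its range is refused whole. OPENING is the gripper's target within -1 to 1 (fully open at 1, half-way at 0, shut at -1), set as the call begins (- or left out, the last holds). The fingers move at their own pace and stop on an object; the grip force is fixed at half the most. Time passes only in rows, so rows that do not move let the fingers close. It gives the time, the measured TCP pose, the force, the opening and the grip force at its end, in the units of the state.
- env.read_state(): the state, without advancing time (a new reading comes with each control period).
- env.snapshot(name): name is "scene" or "top" or "wrist"; returns a dict with "image" (400x640x3 uint8, red, green, blue), "range_z" (400x640 float32, m along the optical axis (not along the pixel's ray), 0 where there is no reading), "camera_matrix" (3x3 intrinsics, pixels), "position" and "rotation" of the camera in the world. Camera axes: x right, y down, z forward; pixel columns grow to the right and rows downward; lengths in m; the calibration is good to about 2 mm. A picture is of the moment at which its call begins.
- env.finish_job(): hands the job in; it is judged then, once.
Trained networks look in the newest picture that a camera, given by its name, has taken for a name from the list of things; names that differ only in an ending like _2 or _b are one class to them, and where a whole thing is asked for, a point or a joint stands for the part that bears it (a point fixed in the world has none). Each returns a list of dicts, best first, with "score" (0 to 1); they miss things now and then, are a little off and sometimes report something else, mostly with a low value. They report only what shows in the picture. A call takes as long as a camera call.
- env.search_frame(camera, target): "xyz" ([x, y, z] in m, in world coordinates, good to about 4 mm: the middle of the surface that is visible of it).
- env.regions_of(camera, target): "mask" (400x640 bool, what is visible of it).
The state is a dict: "clock": time; "joint_pos": joint angles; "joint_velocities": joint speeds; "effort": joint torques, N m; "tcp_pos": TCP position; "tcp_rot": TCP orientation; "contact_force": force on the tool from outside, world axes, zero at the start; "moment": the same for the moment, N m; "width": finger opening in m; "finger_force": force on a finger pad.
Only numpy, scipy, OpenCV 4.12 (cv2) and the standard library are available. Lean on these libraries where they do the work, as an engineer would, in place of code of your own. Each camera call takes 0.05 s, during which the arm holds its last target. There are 200 camera calls.

TASK

The small crimp-cap vial at the back of the sample stand is to be weighed, but the tube and the weighing bottle stand in front of it. Clear both onto the empty steel tray, then stand the vial upright in the middle of the balance pan, and after that put the tube and the weighing bottle back upright, each on the ring of the stand where it stood. Let nothing fall over.

Things in the scene. Friction and masses are not known exactly. Their poses are not given: they have to be found in the camera images.
- tube_center (a point): Skirted plastic screw-cap tube standing upright, 109 mm high; body 28.5 mm in diameter (grip it there), cap 34 mm in diameter over the top 11 mm. The point is on its axis, half-way up (54.5 mm over its foot); z up its axis. It stands on one of the two rings of the stand, near or middle.
- weigh_bottle_center (a point): Round clear glass weighing bottle with a knob lid, 39 mm in diameter, 59 mm high with the knob; the sides can be gripped up to 55 mm. The point is on its axis, half-way up (29.5 mm over its foot); z up its axis. It stands on the other ring of the stand.
- vial_center (a point): Small glass crimp-cap vial, 22 mm in diameter, 43 mm high, upright in the niche of the stand. The point is on its axis, half-way up (21.5 mm over its foot); z up its axis.
- stand: Fixed grey sample stand: flat base 174 mm (its x) by 76 mm (its y), 4 mm thick, origin at the middle of its underside, on the worktop. White niche at its +x end, two flat printed rings (46 mm in diameter) on the base at x = -51 mm (near) and x = -1 mm (middle), y = 0. What stands on the rings has free room on both sides (along y) but little along x.
- niche (a point): Spot on the stand's base (4 mm over the worktop) where the vial stands, in the white niche; x, y as the stand's. The niche is open above and towards -x, 42 mm wide between its side walls, its back wall 44 mm behind this spot (+x), walls 42 mm high. Fingers fit only before and behind the vial (along x), not beside it, and only once the things in front are gone.
- park_tray: Fixed shallow stainless tray, 160 mm (its x) by 90 mm (its y), rim 10 mm high, walls and floor 3 mm thick, empty at the start; origin at the middle of its underside, on the worktop.
- pan (a point): Middle of the top of the round steel pan (68 mm in diameter, 37 mm over the worktop) of the fixed white bench balance, whose body is 150 by 115 mm and 30 mm high. Between it and the stand rises the sample changer, its disc 160 mm and its head about 350 mm high.

How it is judged:
By the outcome, as a careful person would: the job done as asked, in the order asked, and still so for the second after the job is handed in, with the robot touching nothing.
It also fails if it takes over 138 s, if anything falls off the work surface, if the arm or the gripper's body presses on something with over 40 N, if the wrist force passes 120 N, or if a joint passes its speed limit or range.

## Working session

There is one attempt and no reset: what is moved stays moved. The work goes in short steps, Python scripts to look and compute and a shell command to move; the robot and the scene stay as the last step left them, time stands still between calls to the robot, and variables do not carry over. Pictures are saved under pics/ and viewed, at most 14 in all, crops included, and the job is handed in when it is done.

```bash
ls; mkdir -p pics; cat > h.py <<'E'
import numpy as np, cv2
from workcell import env
from scipy.spatial.transform import Rotation as R
def snap(c,name=None):
    s=env.snapshot(c)
    if name: cv2.imwrite(f'pics/{name}.png',s['image'][:,:,::-1])
    return s
def cloud(s):
    z=s['range_z'];K=s['camera_matrix'];v,u=np.mgrid[:400,:640]
    p=np.stack([(u-K[0,2])/K[0,0]*z,(v-K[1,2])/K[1,1]*z,z],-1)
    p=p@np.array(s['rotation']).T+s['position'];p[z==0]=np.nan
    return p
E
python3 - <<'E'
from h import *
np.set_printoptions(precision=4,suppress=True)
for c in ['scene','top']:
    s=snap(c,c+'0');print(c,s['position'])
    for t in ['tube_center','weigh_bottle_center','vial_center','stand','niche','park_tray','pan']:
        try: print(t,[(np.round(d['xyz'],4),round(d['score'],2)) for d in env.search_frame(c,t)[:2]])
        except Exception as e: print(t,e)
st=env.read_state();print(st['tcp_pos'],st['tcp_rot'],st['clock'],st['width'])
E
```

```text
pics
scene [-0.4737 -0.6388  1.1778]
tube_center [(array([0.4825, 0.2678, 0.0735]), 0.69)]
weigh_bottle_center [(array([0.4371, 0.2708, 0.0412]), 0.63)]
vial_center [(array([0.5217, 0.2555, 0.0388]), 0.51)]
stand [(array([0.4777, 0.267 , 0.0007]), 0.81)]
niche [(array([0.478 , 0.2627, 0.0045]), 0.79)]
park_tray [(array([0.4799, 0.4097, 0.0021]), 0.88), (array([0.4781, 0.2659, 0.0047]), 0.18)]
pan [(array([ 0.4537, -0.4427,  0.0292]), 0.97)]
top [-0.0934 -0.1205  1.4873]
tube_center [(array([0.4814, 0.2669, 0.0922]), 0.43), (array([0.4923, 0.2546, 0.006 ]), 0.4)]
weigh_bottle_center []
vial_center [(array([0.5238, 0.2566, 0.0433]), 0.62)]
stand [(array([0.4947, 0.2531, 0.0045]), 0.87)]
niche [(array([0.4942, 0.255 , 0.0055]), 0.73)]
park_tray [(array([0.4826, 0.4118, 0.0037]), 0.88)]
pan [(array([ 0.4598, -0.4342,  0.0241]), 0.86)]
[0.182  0.624  0.2245] [-3.1416  0.      2.8578] 0.8 0.09403620533886259
```

View pics/scene0.png

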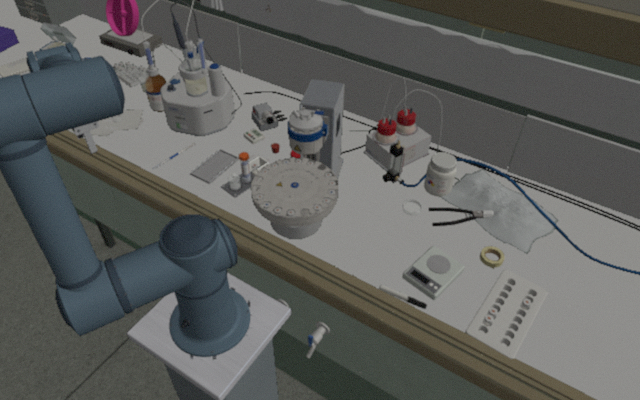

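View pics/top0.png

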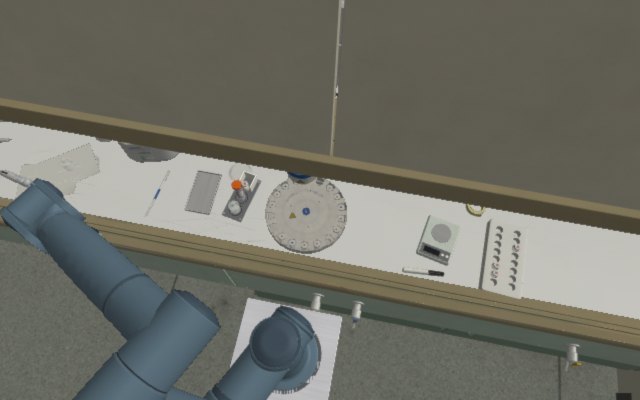

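The scene shows the tray at (215,166), the stand with the orange-capped tube at (244,160) and the bottle at (236,183), and the balance pan at (438,263). The top view shows the stand at (241,196) right beside the changer disc at (306,212).

```bash
python3 - <<'E'
from h import *
np.set_printoptions(precision=4,suppress=True)
for c in ['top','scene']:
    s=snap(c);p=cloud(s)
    for t in ['stand','park_tray','pan','tube_center','weigh_bottle_center','vial_center']:
        r=env.regions_of(c,t)
        if not r: continue
        q=p[r[0]['mask']];q=q[~np.isnan(q[:,0])]
        q=q[(q[:,2]<.2)]
        rect=cv2.minAreaRect(q[:,:2].astype(np.float32)); print(c,t,r[0]['score'],len(q),q[:,2].min(),q[:,2].max(),rect,q.mean(0))
    w=(p[:,:,0]>.1)&(p[:,:,1]>-.2)&(p[:,:,1]<.25)
    for lo,hi in [(.1,.2),(.2,.3),(.3,.5),(.5,.9)]:
        m=(p[:,:,0]>.2)&(p[:,:,0]<1.0)&(abs(p[:,:,1])<.6)&(p[:,:,2]>lo)&(p[:,:,2]<hi)
        q=p[m]; 
        if len(q): print(c,lo,len(q),np.percentile(q,[1,50,99],axis=0))
a=cv2.imread('pics/top0.png')[140:280,160:340];b=cv2.imread('pics/scene0.png')[120:220,170:350]
cv2.imwrite('pics/c.png',np.vstack([cv2.resize(a,None,fx=2.4,fy=2.4,interpolation=3),cv2.resize(b,None,fx=2.4,fy=2.4,interpolation=3)]))
E
```

```text
Traceback (most recent call last):
  File "h.py", line 11, in cloud
    p=p@np.array(s['rotation']).T+s['position'];p[z==0]=np.nan
      ~~~~~~~~~~~~~~~~~~~~~~~~~~~^~~~~~~~~~~~~~
ValueError: operands could not be broadcast together with shapes (400,640) (3,)
```

```bash
sed -i "s/np.array(s\['rotation'\]).T/R.from_euler('xyz',s['rotation']).as_matrix().T/" h.py; cat > a.py <<'E'
from h import *
np.set_printoptions(precision=4,suppress=True)
for c in ['top','scene']:
    s=snap(c);p=cloud(s); print(np.shape(s['rotation']))
    for t in ['stand','park_tray','pan','tube_center','weigh_bottle_center','vial_center']:
        r=env.regions_of(c,t)
        if not r: continue
        q=p[r[0]['mask']];q=q[~np.isnan(q[:,0])]
        q=q[(q[:,2]<.2)]
        rect=cv2.minAreaRect(q[:,:2].astype(np.float32)); print(c,t,r[0]['score'],len(q),q[:,2].min(),q[:,2].max(),rect,q.mean(0))
    for lo,hi in [(.1,.2),(.2,.3),(.3,.5),(.5,.9)]:
        m=(p[:,:,0]>.2)&(p[:,:,0]<1.0)&(abs(p[:,:,1])<.6)&(p[:,:,2]>lo)&(p[:,:,2]<hi)
        q=p[m]; 
        if len(q): print(c,lo,len(q),np.percentile(q,[1,50,99],axis=0))
a=cv2.imread('pics/top0.png')[140:280,160:340];b=cv2.imread('pics/scene0.png')[120:220,170:350]
cv2.imwrite('pics/c.png',np.vstack([cv2.resize(a,None,fx=2.4,fy=2.4,interpolation=3),cv2.resize(b,None,fx=2.4,fy=2.4,interpolation=3)]))
E
python3 a.py
```

```text
(3,)
top stand 0.8 645 -0.00669097898563864 0.054930540515344184 ((0.5013094544410706, 0.2683108150959015), (0.08147472888231277, 0.19247102737426758), 81.94728088378906) [0.4958 0.2598 0.0116]
top park_tray 0.72 1054 -0.009165323058992092 0.017300748091970908 ((0.48729586601257324, 0.4061756730079651), (0.16598999500274658, 0.09506046772003174), 0.36759209632873535) [0.4852 0.4081 0.0044]
top pan 0.79 1489 -0.00875735287110313 0.04641637088474604 ((0.47035330533981323, -0.44152918457984924), (0.12259651720523834, 0.16583512723445892), 77.21647644042969) [ 0.4597 -0.4363  0.0309]
top tube_center 0.59 133 0.014900672370206536 0.11843618260465938 ((0.4927586615085602, 0.2692728340625763), (0.03370979055762291, 0.026824820786714554), 39.68113708496094) [0.4869 0.2654 0.0865]
top weigh_bottle_center 0.41 143 0.0006526570495577477 0.06822140852959468 ((0.4502965211868286, 0.2844187915325165), (0.060833148658275604, 0.03921545296907425), 38.640567779541016) [0.439  0.2763 0.0379]
top vial_center 0.44 38 0.015389717224836952 0.05555930171746226 ((0.5252130627632141, 0.2566526532173157), (0.
[... 1322 characters left out ...]
56755066, 0.2808265686035156), (0.05084773153066635, 0.0350949689745903), 43.397865295410156) [0.434  0.2739 0.0344]
scene vial_center 0.61 71 0.007410505801019429 0.15545588553794243 ((0.47532176971435547, 0.21689373254776), (0.21013224124908447, 0.02239600569009781), 41.02774429321289) [0.521  0.2568 0.0372]
scene 0.1 8433 [[ 0.2952 -0.4696  0.1019]
 [ 0.4914  0.0009  0.1538]
 [ 0.9595  0.5943  0.1918]]
scene 0.2 2123 [[ 0.4758 -0.5516  0.2018]
 [ 0.6464  0.0242  0.2607]
 [ 0.9995  0.5981  0.2998]]
scene 0.3 13898 [[ 0.4889 -0.5851  0.3017]
 [ 0.9914  0.0127  0.3679]
 [ 0.9998  0.5823  0.4588]]
scene 0.5 3873 [[ 0.2013 -0.5982  0.5341]
 [ 0.2041 -0.5036  0.8824]
 [ 0.2093  0.5793  0.8996]]
```

View pics/c.png

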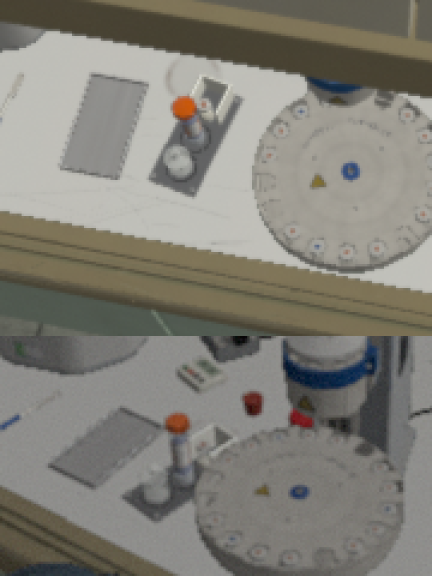

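The crops show the tube (orange cap) on the middle ring and the bottle on the near ring. The vial is in the niche behind them, and the tray is empty to the left. I'll move above the stand to measure with the wrist camera.

```bash

python3 -m pendant '[[-0.94,-0.58,-0.3,0,0,0],[-0.94,-0.58,-0.3,0,0,0],[-0.94,-0.58,-0.3,0,0,0],[-0.94,-0.58,-0.3,0,0,0],[-0.94,-0.58,-0.3,0,0,0]]' 1
python3 -m pendant '[[-0.94,-0.58,-0.3,0,0,0],[-0.94,-0.58,-0.3,0,0,0],[-0.94,-0.58,0,0,0,0],[-0.94,-0.58,0,0,0,0]]'
python3 - <<'E'
from h import *
np.set_printoptions(precision=4,suppress=True)
s=snap('wrist','w1');print(s['position'],s['rotation'])
for t in ['tube_center','weigh_bottle_center','vial_center','stand','niche','park_tray']:
    print(t,[(np.round(d['xyz'],4),round(d['score'],2)) for d in env.search_frame('wrist',t)[:2]])
for c in ['top','scene']:
    p=cloud(snap(c))
    for lo,hi in [(.5,.7),(.7,.9),(.9,1.2)]:
        m=(p[:,:,2]>lo)&(p[:,:,2]<hi)&(p[:,:,0]>-.1);q=p[m]
        if len(q): print(c,lo,len(q),np.percentile(q,[1,10,50,90,99],axis=0))
E
```

```text
clock: 2.17
tcp_pos: [0.2937, 0.5002, 0.2699]
tcp_rot: [3.141, 0.0, 2.858]
contact_force: [1.4, 0.1, 0.6]
width: 0.0939
finger_force: 0.0
clock: 2.68
tcp_pos: [0.3825, 0.4018, 0.2878]
tcp_rot: [3.141, 0.0, 2.858]
contact_force: [-0.1, -0.1, 0.2]
width: 0.0938
finger_force: 0.0
[0.3205 0.42   0.4476] [ 2.9125 -0.0007  1.2859]
tube_center [(array([0.4762, 0.2766, 0.0479]), 0.81), (array([0.4362, 0.2863, 0.048 ]), 0.7)]
weigh_bottle_center [(array([0.435 , 0.2857, 0.0453]), 0.7)]
vial_center []
stand [(array([0.4814, 0.287 , 0.0047]), 0.63)]
niche [(array([0.4774, 0.2818, 0.0024]), 0.9)]
park_tray [(array([0.4788, 0.416 , 0.0066]), 0.63)]
top 0.5 7843 [[-0.0337  0.0271  0.5464]
 [ 0.0492  0.1479  0.5938]
 [ 0.1628  0.242   0.6521]
 [ 0.3105  0.3698  0.6914]
 [ 0.35    0.4209  0.6992]]
top 0.7 12797 [[-0.0984 -0.5123  0.7015]
 [-0.0838 -0.3276  0.713 ]
 [ 0.0106  0.0797  0.7465]
 [ 0.2057  0.1987  0.8936]
 [ 0.2064  0.4189  0.8994]]
top 0.9 100785 [[ 0.205  -0.4643  0.9051]
 [ 0.2151 -0.3484  0.9268]
 [ 0.2162 -0.1013  1.0711]
 [ 0.217   0.2298  1.1703]
 [ 0.2177  0.3684  1.1965]]
scene 0.5 4569 [[-0.0978  0.0045  0.5282]
 [-0.0732  0.0161  0.5739]
 [ 0.161   0.212   0.6387]
 [ 0.369   0.3797  0.6888]
 [ 0.4143  0.4327  0.6988]]
scene 0.7 8394 [[-0.0984 -0.6587  0.7017]
 [-0.084  -0.6262  0.7177]
 [ 0.2031 -0.4558  0.874 ]
 [ 0.2054  0.0823  0.894 ]
 [ 0.2074  0.1572  0.8993]]
scene 0.9 3161 [[ 0.2015 -0.6497  0.9002]
 [ 0.2029 -0.6376  0.9022]
 [ 0.2049 -0.5956  0.9132]
 [ 0.2156 -0.5228  0.9259]
 [ 0.2188 -0.4776  0.9345]]
```

View pics/w1.png

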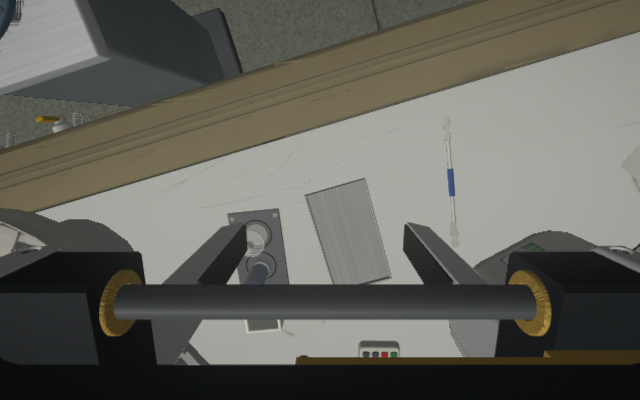

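The wrist view shows the stand at (258,270), with the bottle at (255,238) and the tube at (262,272). The tray is at (348,232). I'll move over the stand so that it lies between the fingers.

```bash

python3 -m pendant '[[-0.89,-0.88,0,0,0,0],[-0.89,-0.88,0,0,0,0],[-0.89,-0.88,0,0,0,0],[-0.89,-0.88,0,0,0,0],[0,0,0,0,0,0]]' 1 | grep tcp
cat > m.py <<'E'
from h import *
import sys
np.set_printoptions(precision=4,suppress=True)
s=snap('wrist',sys.argv[1]);p=cloud(s)
st=env.read_state();print('t',st['clock'],'tcp',np.array(st['tcp_pos']),np.array(st['tcp_rot']))
for t in sys.argv[2:]:
    for r in env.regions_of('wrist',t)[:2]:
        q=p[r['mask']];q=q[~np.isnan(q[:,0])]
        if not len(q): continue
        u=np.argwhere(r['mask']).mean(0)[::-1]
        print(t,round(r['score'],2),len(q),'px',u,'z',np.percentile(q[:,2],[2,50,98]),'rect',cv2.minAreaRect(q[:,:2].astype(np.float32)),'mean',q.mean(0))
E
python3 m.py w2 tube_center weigh_bottle_center vial_center stand niche
```

```text
tcp_pos: [0.4554, 0.2703, 0.2875]
tcp_rot: [-3.142, 0.0, 2.855]
t 3.8 tcp [0.4548 0.2713 0.2875] [ 3.1413 -0.0003  2.8567]
tube_center 0.78 1020 px [333.1953 211.6377] z [0.0133 0.1119 0.1138] rect ((0.49819663166999817, 0.27673521637916565), (0.05104104429483414, 0.03320372477173805), 49.59426498413086) mean [0.4887 0.2707 0.0954]
weigh_bottle_center 0.6 691 px [328.2421 164.536 ] z [0.0427 0.045  0.0627] rect ((0.44231706857681274, 0.27905797958374023), (0.036441199481487274, 0.03714876249432564), 28.63025665283203) mean [0.4414 0.2793 0.0476]
vial_center 0.56 68 px [332.7647 235.4265] z [0.045  0.0466 0.0483] rect ((0.5354340672492981, 0.2585047483444214), (0.016061745584011078, 0.009533073753118515), 77.16451263427734) mean [0.5344 0.2584 0.0466]
stand 0.77 4573 px [331.0516 198.7667] z [0.0019 0.0038 0.0457] rect ((0.49460065364837646, 0.2683602273464203), (0.07613006979227066, 0.17713072896003723), 79.57395935058594) mean [0.4947 0.2683 0.0091]
niche 0.75 4745 px [331.0359 198.3673] z [0.0018 0.0038 0.0457] rect ((0.4928467273712158, 0.2688893675804138), (0.07669791579246521, 0.17478707432746887), 79.59551239013672) mean [0.4941 0.2685 0.0092]
niche 0.55 84 px [332.7619 235.25  ] z [0.0449 0.0466 0.0483] rect ((0.5347228646278381, 0.2581121027469635), (0.018831362947821617, 0.01008292194455862), 67.56888580322266) mean [0.5342 0.2584 0.0466]
```

View pics/w2.png

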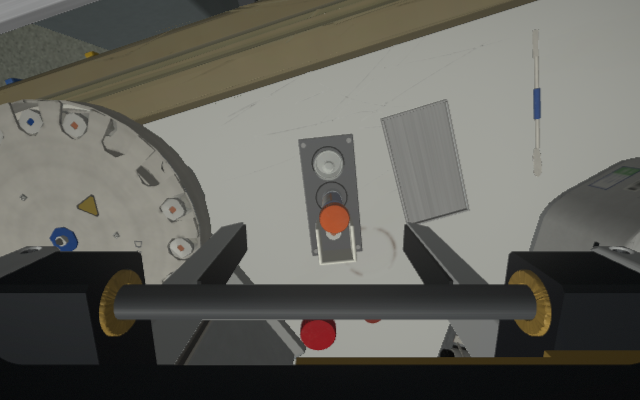

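The wrist view shows the stand centred at (331,199), about -10° yaw. The bottle is at (328,164), the tube cap at (334,218), and the niche with the vial is behind at (335,240). Stand and ring positions agree with the bottle. I'll take the tube first, since it is tall.

```bash

python3 -m pendant '[[0,0,0,0,0,-0.2],[-0.62,0.07,0.5,0,0,0],[-0.62,0.07,1,0,0,0],[0,0,1,0,0,0],[0,0,1,0,0,0]]' 1 | grep tcp
python3 -m pendant '[[0,0,0.7,0,0,0],[0,0,0,0,0,0],[0,0,0,0,0,0]]' 1 | grep tcp
python3 m.py w3 tube_center weigh_bottle_center stand
python3 - <<'E'
from h import *
s=snap('wrist');p=cloud(s);m=(p[...,2]>.106)&(p[...,2]<.125)&(abs(p[...,0]-.4925)<.04)&(abs(p[...,1]-.269)<.04)
q=p[m];print(len(q),cv2.minEnclosingCircle(q[:,:2].astype(np.float32)),np.median(q,0))
E
```

```text
tcp_pos: [0.4919, 0.2694, 0.1815]
tcp_rot: [3.141, -0.0, 2.959]
tcp_pos: [0.4925, 0.2692, 0.1625]
tcp_rot: [3.141, 0.001, 2.959]
t 5.1 tcp [0.4928 0.2692 0.1629] [3.1405 0.002  2.9583]
tube_center 0.84 2307 px [325.7834 212.5305] z [0.0199 0.1122 0.1138] rect ((0.49868708848953247, 0.27858567237854004), (0.054508987814188004, 0.0328572578728199), 51.54573440551758) mean [0.4894 0.2707 0.1003]
weigh_bottle_center 0.7 1576 px [324.6909 140.4102] z [0.0427 0.0449 0.0625] rect ((0.44224533438682556, 0.2789183259010315), (0.037976596504449844, 0.038271911442279816), 8.835034370422363) mean [0.4418 0.2788 0.0474]
stand 0.79 8842 px [323.9395 191.0101] z [0.0021 0.0038 0.0456] rect ((0.4932922422885895, 0.26854366064071655), (0.07704687118530273, 0.176649808883667), 79.22674560546875) mean [0.4938 0.2684 0.0097]
1786 ((0.49316391348838806, 0.27011212706565857), 0.017403341829776764) [0.49196806 0.27025588 0.11241731]
```

```bash

python3 -m pendant '[[0,0.03,0.8,0,0,0],[0,0,0.8,0,0,0],[0,0,0.8,0,0,0],[0,0,0.7,0,0,0],[0,0,0,0,0,0]]' 1 | egrep 'tcp_p|force'
python3 -m pendant '[[0,0,0,0,0,0],[0,0,0,0,0,0],[0,0,0,0,0,0],[0,0,0,0,0,0],[0,0,0,0,0,0]]' -0.75
python3 -m pendant '[[0,0,0,0,0,0],[0,0,0,0,0,0]]'
```

```text
tcp_pos: [0.4912, 0.2692, 0.0672]
contact_force: [0.3, 0.4, 0.2]
finger_force: 0.0
clock: 6.55
tcp_pos: [0.4923, 0.2696, 0.0686]
tcp_rot: [3.142, 0.0, 2.958]
contact_force: [0.4, -0.6, 0.3]
width: 0.0475
finger_force: 0.0
clock: 6.8
tcp_pos: [0.4922, 0.2696, 0.0684]
tcp_rot: [-3.142, -0.0, 2.958]
contact_force: [-0.1, 0.5, -1.8]
width: 0.028
finger_force: 30.0
```

```bash

python3 -m pendant '[[0,0,-0.5,0,0,0],[0,0,-0.6,0,0,0],[0,0.5,-0.3,0,0,0],[0,0.8,0,0,0,0],[0,0.8,0,0,0,0]]' | egrep 'tcp_p|width'
python3 -m pendant '[[0,0.8,0,0,0,0],[0,0.8,0,0,0,0],[0,0.7,0,0,0,0],[0,0.37,0,0,0,0],[0,0,0,0,0,0]]' | egrep 'tcp_p|width|finger'
python3 m.py w4 tube_center park_tray
```

```text
tcp_pos: [0.5043, 0.3331, 0.1116]
width: 0.0281
tcp_pos: [0.5184, 0.411, 0.1107]
width: 0.028
finger_force: 30.0
t 8.1 tcp [0.5183 0.4104 0.1105] [-3.1414 -0.      2.9583]
tube_center 0.88 4483 px [324.0776 250.9715] z [0.0565 0.1497 0.1557] rect ((0.5144936442375183, 0.4106861650943756), (0.02875369042158127, 0.04065421596169472), 59.770118713378906) mean [0.509  0.4125 0.1321]
tube_center 0.6 11234 px [158.8093 187.2197] z [0.002  0.0037 0.0441] rect ((0.4735303223133087, 0.270831823348999), (0.14237332344055176, 0.16987913846969604), 37.092525482177734) mean [0.4804 0.275  0.0069]
park_tray 0.22 1326 px [145.5346 254.5323] z [0.0075 0.0371 0.0477] rect ((0.5319666862487793, 0.25273266434669495), (0.02150382287800312, 0.039749883115291595), 18.929433822631836) mean [0.5273 0.2646 0.0352]
```

View pics/w4.png

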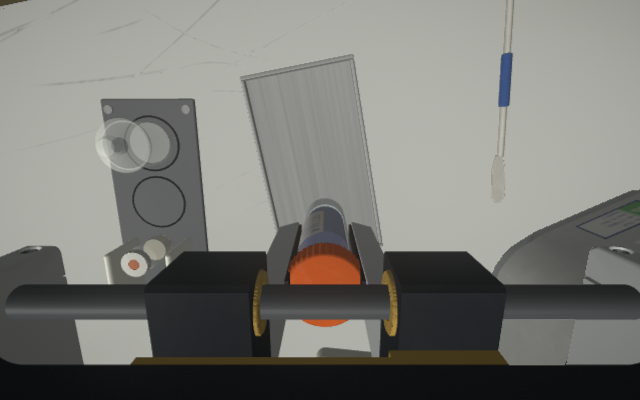

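The tube is held upright above the tray, and it will land in the tray's far part. Both rings are visible at (150,143) and (158,202), with the vial at (133,262). I'll lower and release.

```bash

python3 -m pendant '[[0,0,0.6,0,0,0],[0,0,0.5,0,0,0],[0,0,0.3,0,0,0],[0,0,0.02,0,0,0],[0,0,0,0,0,0]]' | egrep 'tcp_p|force'
python3 -m pendant '[[0,0,0,0,0,0],[0,0,0,0,0,0],[0,0,0,0,0,0],[0,0,0,0,0,0],[0,0,0,0,0,0]]' 1| egrep 'tcp_p|force|wid'
```

```text
tcp_pos: [0.5182, 0.4101, 0.0673]
contact_force: [0.0, 0.0, -0.9]
finger_force: 30.0
tcp_pos: [0.5184, 0.4102, 0.0679]
contact_force: [0.2, 0.1, -0.1]
width: 0.0747
finger_force: 0.0
```

```bash

python3 -m pendant '[[0,0,-0.4,0,0,0],[0,0,-0.9,0,0,0],[0,0,-0.9,0,0,0],[0,0,-0.87,0,0,0],[0.28,-0.8,0,0,0,0]]' 1| egrep 'tcp_p|force'
python3 -m pendant '[[0.28,-0.8,0,0,0,0],[0.28,-0.8,0,0,0,0],[0.28,-0.8,0,0,0,0],[0.28,-0.8,0,0,0,0],[0.28,-0.76,0,0,0,0]]' | egrep 'tcp_p|force'
python3 -m pendant '[[0,0,0,0,0,0],[0,0,0,0,0,0]]' | egrep 'tcp_p'
python3 m.py w5 weigh_bottle_center vial_center stand
python3 - <<'E'
from h import *
s=snap('wrist');p=cloud(s)
for x,y,lo,hi,n in [(.443,.279,.035,.07,'bottle'),(.533,.262,.035,.055,'vial+walls')]:
    m=(p[...,2]>lo)&(p[...,2]<hi)&(abs(p[...,0]-x)<.03)&(abs(p[...,1]-y)<.03);q=p[m];print(n,len(q),cv2.minEnclosingCircle(q[:,:2].astype(np.float32)),np.median(q,0))
E
```

```text
tcp_pos: [0.5079, 0.3896, 0.1644]
contact_force: [0.0, -0.7, 0.0]
finger_force: 0.0
tcp_pos: [0.4426, 0.2785, 0.161]
contact_force: [0.1, 0.4, 0.6]
finger_force: 0.0
tcp_pos: [0.4434, 0.2796, 0.1608]
t 11.0 tcp [0.4434 0.2797 0.1606] [3.1408 0.001  2.9581]
weigh_bottle_center 0.73 1601 px [323.5308 195.5738] z [0.0041 0.0446 0.0623] rect ((0.4483664631843567, 0.2763826847076416), (0.04205968603491783, 0.05174034833908081), 86.52244567871094) mean [0.4404 0.2792 0.0437]
vial_center 0.7 404 px [321.448  272.4678] z [0.005  0.0288 0.047 ] rect ((0.5230814218521118, 0.26117998361587524), (0.020819956436753273, 0.009660359472036362), 78.67987060546875) mean [0.5215 0.2618 0.0274]
vial_center 0.47 7712 px [323.3127 226.3854] z [0.0022 0.0037 0.0449] rect ((0.4913545846939087, 0.2686384618282318), (0.07685278356075287, 0.17062504589557648), 79.46158599853516) mean [0.4814 0.2712 0.0068]
stand 0.84 7880 px [323.1329 226.734 ] z [0.0021 0.0037 0.0451] rect ((0.4913719594478607, 0.26866835355758667), (0.07700148969888687, 0.17060407996177673), 79.51551818847656) mean [0.4817 0.2709 0.007 ]
bottle 1435 ((0.44236958026885986, 0.2788422107696533), 0.019609618932008743) [0.44002767 0.27926468 0.04489686]
vial+walls 210 ((0.5435782670974731, 0.25946709513664246), 0.03244432806968689) [0.52157261 0.26076098 0.04214742]
```

```bash

python3 -m pendant '[[0.03,-0.03,0.8,0,0,0],[0,0,0.9,0,0,0],[0,0,0.9,0,0,0],[0,0,0.8,0,0,0],[0,0,0.6,0,0,0]]' 1 | egrep 'tcp_p|force'
python3 -m pendant '[[0,0,0,0,0,0],[0,0,0,0,0,0],[0,0,0,0,0,0],[0,0,0,0,0,0],[0,0,0,0,0,0]]' -0.4 | egrep 'tcp_p|force|wid'
python3 -m pendant '[[0,0,0,0,0,0]]'| egrep 'tcp_p|force|wid'
```

```text
tcp_pos: [0.4415, 0.2784, 0.0387]
contact_force: [0.2, 0.1, 0.8]
finger_force: 0.0
tcp_pos: [0.4419, 0.2784, 0.0404]
contact_force: [0.3, 0.2, 0.3]
width: 0.0474
finger_force: 0.0
tcp_pos: [0.4418, 0.2784, 0.0401]
contact_force: [-0.3, 0.4, 0.2]
width: 0.0387
finger_force: 30.0
```

```bash

python3 -m pendant '[[0,0,-0.5,0,0,0],[0,0,-0.7,0,0,0],[0.1,0.5,-0.2,0,0,0],[0.13,0.8,0,0,0,0],[0.1,0.8,0,0,0,0]]' | egrep 'tcp_p|width'
python3 -m pendant '[[0.1,0.8,0,0,0,0],[0.1,0.8,0,0,0,0],[0.1,0.67,0,0,0,0],[0,0,0,0,0,0],[0,0,0,0,0,0]]' | egrep 'tcp_p|width|finger'
python3 -m pendant '[[0,0,0.6,0,0,0],[0,0,0.5,0,0,0],[0,0,0.3,0,0,0],[0,0,0.02,0,0,0],[0,0,0,0,0,0]]' | egrep 'tcp_p|force'
```

```text
tcp_pos: [0.4433, 0.3435, 0.0822]
width: 0.0385
tcp_pos: [0.4468, 0.4103, 0.0817]
width: 0.0384
finger_force: 30.0
tcp_pos: [0.447, 0.4105, 0.0389]
contact_force: [0.6, -0.7, -0.9]
finger_force: 30.0
```

```bash

python3 -m pendant '[[0,0,0,0,0,0],[0,0,0,0,0,0],[0,0,0,0,0,0],[0,0,-0.3,0,0,0],[0,0,-0.8,0,0,0]]' 1| egrep 'tcp_p|force|wid'
python3 -m pendant '[[0,0,-1,0,0,0],[0,0,-1,0,0,0],[0,0,-1,0,0,0],[0,0,-0.8,0,0,0],[0,0,0,0,0,0]]' 1| egrep 'tcp_p|force|wid'
python3 - <<'E'
from h import *
np.set_printoptions(precision=3,suppress=True)
print(np.array(env.read_state()['joint_pos']),env.read_state()['clock'])
s=snap('scene','s2');p=cloud(s)
for x0 in np.arange(.56,.72,.04):
    print(x0,[(round(float(np.nanmax(q[:,2])),3) if len(q:=p[(p[...,0]>x0)&(p[...,0]<x0+.04)&(p[...,1]>y)&(p[...,1]<y+.04)]) else None) for y in np.arange(.06,.42,.04)])
E
python3 m.py w6 tube_center weigh_bottle_center park_tray
```

```text
tcp_pos: [0.4463, 0.4102, 0.072]
contact_force: [0.2, 0.7, -0.3]
width: 0.0852
finger_force: 0.0
tcp_pos: [0.4484, 0.4115, 0.1893]
contact_force: [0.2, 0.5, 0.5]
width: 0.0943
finger_force: 0.0
[ 0.557  0.18   1.701 -0.     1.256 -0.831] 15.7
0.56 [0.338, 0.332, None, None, 0.048, 0.048, 0.005, 0.013, 0.011]
0.6000000000000001 [0.337, 0.335, None, None, 0.005, 0.009, 0.007, 0.007, 0.006]
0.6400000000000001 [0.336, 0.34, 0.025, 0.029, 0.006, 0.037, 0.01, 0.022, 0.023]
0.6800000000000002 [0.338, 0.338, 0.33, 0.027, 0.007, 0.031, 0.009, 0.024, 0.021]
t 15.8 tcp [0.4468 0.4105 0.1859] [-3.1413 -0.0003  2.9578]
tube_center 0.61 1335 px [336.3306 261.1948] z [0.0079 0.0756 0.1122] rect ((0.5273538827896118, 0.4193706214427948), (0.05925163999199867, 0.028291810303926468), 34.35516357421875) mean [0.507  0.4109 0.0718]
weigh_bottle_center 0.73 1268 px [323.7353 190.3598] z [0.0141 0.0438 0.0615] rect ((0.44726622104644775, 0.4105317294597626), (0.03753618896007538, 0.038276493549346924), 78.54174041748047) mean [0.445  0.4107 0.0447]
park_tray 0.82 8368 px [327.8692 209.6548] z [0.001  0.0027 0.0102] rect ((0.48806530237197876, 0.408627450466156), (0.0933036282658577, 0.16657766699790955), 89.40425109863281) mean [0.4772 0.4095 0.0038]
```

View pics/w6.png

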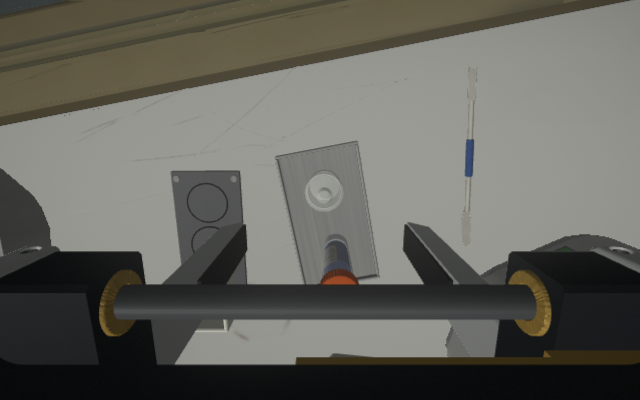

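Both things stand upright on the tray, the bottle at (323,190) and the tube at (337,262). Both rings are empty. Next is the vial, with the gripper turned 90°.

```bash

python3 -m pendant '[[-0.74,-0.88,0,0,0,0],[-0.74,-0.88,0,0,0,0],[-0.74,-0.88,0,0,0,0],[-0.74,-0.88,0,0,0,0],[-0.74,-0.88,0,0,0,0]]' -0.1| egrep 'tcp_p|force|wid'
python3 -m pendant '[[0,0,0,0,0,0.35],[0,0,0,0,0,0.35],[0,0,0,0,0,0.35],[0,0,0,0,0,0.35],[0,0,0,0,0,0.35]]' | egrep 'tcp|wid'
python3 -m pendant '[[0,0,0,0,0,0.35],[0,0,0,0,0,0.35],[0,0,0,0,0,0.35],[0,0,0,0,0,0.34],[0,0,0,0,0,0]]' | egrep 'tcp|wid'
python3 m.py w7 vial_center stand
python3 - <<'E'
from h import *
s=snap('wrist');p=cloud(s)
m=(p[...,2]>.043)&(p[...,2]<.06)&(abs(p[...,0]-.531)<.014)&(abs(p[...,1]-.261)<.014);q=p[m];print(len(q),cv2.minEnclosingCircle(q[:,:2].astype(np.float32)),np.median(q,0))
E
```

```text
tcp_pos: [0.532, 0.2595, 0.1852]
contact_force: [0.3, -0.5, 0.7]
width: 0.0476
finger_force: 0.0
tcp_pos: [0.5316, 0.2604, 0.1851]
tcp_rot: [-3.14, -0.0, 2.077]
width: 0.0425
tcp_pos: [0.5316, 0.2605, 0.1853]
tcp_rot: [-3.14, 0.001, 1.39]
width: 0.0424
t 17.875 tcp [0.5317 0.2605 0.1855] [-3.1402  0.0007  1.3907]
vial_center 0.76 515 px [322.8054 190.7264] z [0.0044 0.0463 0.048 ] rect ((0.5307751893997192, 0.2587171196937561), (0.025585107505321503, 0.024320034310221672), 74.14599609375) mean [0.5307 0.2631 0.04  ]
stand 0.94 10199 px [288.0522 182.9038] z [0.0021 0.0038 0.0457] rect ((0.4943939745426178, 0.2684435248374939), (0.07799731194972992, 0.17843811213970184), 79.52881622314453) mean [0.4928 0.2719 0.0084]
stand 0.42 11010 px [254.7551  55.4387] z [0.0009 0.0027 0.0101] rect ((0.4845713973045349, 0.4111916422843933), (0.16600234806537628, 0.09469684213399887), 0.13541549444198608) mean [0.4869 0.4038 0.0036]
360 ((0.529731273651123, 0.26090219616889954), 0.01067415066063404) [0.53011263 0.26130584 0.04672535]
```

View pics/w7.png

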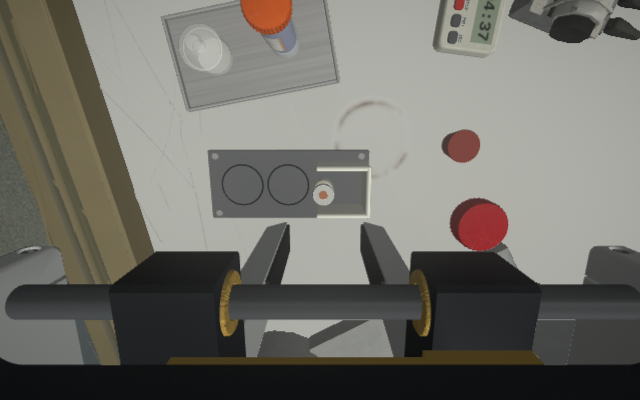

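The vial is at (323,190) between the niche walls (317–370, 168–217). The finger opening is aligned along the stand's x, and the rings are empty. I'll descend.

```bash

python3 -m pendant '[[0,-0.06,0.8,0,0,0],[0,0,0.9,0,0,0],[0,0,0.9,0,0,0],[0,0,0.6,0,0,0],[0,0,0,0,0,0]]' -0.1| egrep 'tcp|force|wid'
python3 -m pendant '[[0,0,0.5,0,0,0],[0,0,0.5,0,0,0],[0,0,0.5,0,0,0],[0,0,0.48,0,0,0],[0,0,0,0,0,0]]' | egrep 'tcp|wid|force'
python3 -m pendant '[[0,0,0,0,0,0],[0,0,0,0,0,0],[0,0,0,0,0,0],[0,0,0,0,0,0],[0,0,0,0,0,0]]' -0.8| egrep 'tcp|wid|force'
```

```text
tcp_pos: [0.5294, 0.2607, 0.0889]
tcp_rot: [-3.139, 0.001, 1.388]
contact_force: [0.2, -0.3, -0.3]
width: 0.0423
finger_force: 0.0
tcp_pos: [0.5292, 0.2606, 0.0292]
tcp_rot: [-3.139, 0.001, 1.388]
contact_force: [-0.0, 0.1, -0.9]
width: 0.0423
finger_force: 0.0
tcp_pos: [0.5309, 0.2611, 0.0316]
tcp_rot: [3.141, -0.0, 1.388]
contact_force: [0.3, 0.1, 3.4]
width: 0.0213
finger_force: 30.0
```

```bash

python3 -m pendant '[[0,0,-0.3,0,0,0],[0,0,-0.7,0,0,0],[0,0,-1,0,0,0],[0,0,-1,0,0,0],[0,0,-1,0,0,0]]' | egrep 'tcp|wid|force'
python3 -m pendant '[[0,0,-1,0,0,0],[0,0,-1,0,0,0],[0,0,-1,0,0,0],[0,0,-1,0,0,0],[0,0,-1,0,0,0]]' | egrep 'tcp|wid|force'
python3 -m pendant '[[-0.87,-0.52,0,0,0,0],[-0.87,-0.52,0,0,0,0],[-0.87,-0.52,0,0,0,0],[-0.87,-0.52,0,0,0,0],[-0.87,-0.52,0,0,0,0]]' | egrep 'tcp|wid|force'
python3 -m pendant '[[-0.87,-0.52,0,0,0,0],[-0.87,-0.52,0,0,0,0],[0,0,0,0,0,0]]' 
python3 - <<'E'
from h import *
snap('scene','s3');print(env.read_state()['joint_pos'])
E
```

```text
tcp_pos: [0.5305, 0.261, 0.1534]
tcp_rot: [3.14, -0.001, 1.388]
contact_force: [1.2, -0.2, 0.3]
width: 0.0215
finger_force: 30.0
tcp_pos: [0.53, 0.2609, 0.3035]
tcp_rot: [3.14, -0.001, 1.388]
contact_force: [-0.1, -0.4, -0.0]
width: 0.022
finger_force: 30.0
tcp_pos: [0.429, 0.1462, 0.3022]
tcp_rot: [3.14, -0.0, 1.388]
contact_force: [-0.0, 0.3, -0.1]
width: 0.0217
finger_force: 30.0
clock: 22.15
tcp_pos: [0.3892, 0.1006, 0.3022]
tcp_rot: [3.139, -0.001, 1.386]
contact_force: [0.0, -0.7, -0.1]
width: 0.0216
finger_force: 30.0
[-2.99740603e-02 -4.42453326e-01  2.05474753e+00  3.40093769e-04
  1.52662919e+00  1.54264704e-01]
```

View pics/s3.png

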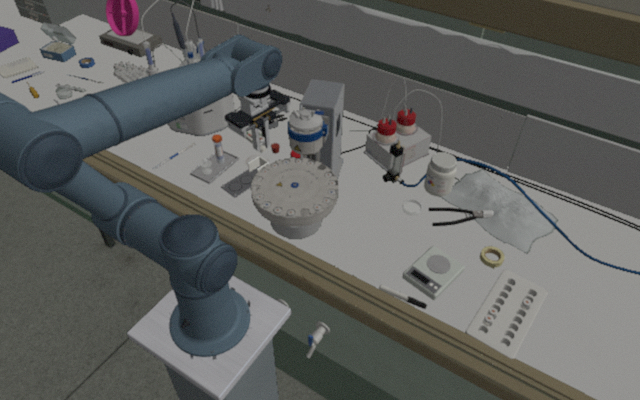

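The gripper is held high above the disc edge, and the vial is inside the pads. The tube and bottle stand on the tray at (217,150) and (208,168). The path past the head at (305,125) is clear, so I'll continue.

```bash

python3 -m pendant '[[-0.94,0.17,0,0,0,0],[-0.94,0.17,0,0,0,0],[-0.94,0.17,0,0,0,0],[-0.94,0.17,0,0,0,0],[-0.94,0.17,0,0,0,0]]' | egrep 'tcp_p|wid|force'
python3 -m pendant '[[-0.94,0.17,0,0,0,0],[-0.94,0.17,0,0,0,0],[-0.94,0.4,0,0,0,0],[-0.94,0.4,0,0,0,0],[-0.94,0.4,0,0,0,0]]' | egrep 'tcp_p|wid|force'
python3 -m pendant '[[-0.94,0.4,0,0,0,0],[-0.94,0.4,0,0,0,0],[-0.94,0.4,0,0,0,0],[-0.94,0.4,0,0,0,0],[-0.94,0.4,0,0,0,0]]' | egrep 'tcp_p|wid|force'
python3 -m pendant '[[-0.94,0.4,0.5,0,0,0],[-0.94,0.4,0.5,0,0,0],[0,0,0.6,0,0,0],[0,0,0,0,0,0]]'
python3 m.py w8 pan vial_center
```

```text
tcp_pos: [0.3897, -0.0425, 0.3015]
contact_force: [-0.2, -0.0, -0.6]
width: 0.0214
finger_force: 30.0
tcp_pos: [0.4099, -0.1899, 0.3014]
contact_force: [0.8, -0.3, 0.4]
width: 0.0211
finger_force: 30.0
tcp_pos: [0.4435, -0.3395, 0.301]
contact_force: [-0.2, -0.4, 0.4]
width: 0.0216
finger_force: 30.0
clock: 24.58
tcp_pos: [0.4555, -0.3969, 0.2506]
tcp_rot: [-3.138, -0.003, 1.389]
contact_force: [-0.1, 0.4, 0.5]
width: 0.0211
finger_force: 30.0
t 24.625 tcp [ 0.4558 -0.3973  0.2522] [-3.1403 -0.0015  1.3888]
pan 0.94 7863 px [342.4367 197.0332] z [0.0232 0.0301 0.0375] rect ((0.4645873010158539, -0.43408334255218506), (0.10857430845499039, 0.15353527665138245), 78.1232681274414) mean [ 0.4733 -0.4209  0.0312]
vial_center 0.89 2203 px [324.5404 250.2512] z [0.2254 0.2651 0.2668] rect ((0.4490097165107727, -0.4674389958381653), (0.1625245213508606, 0.043467506766319275), 78.31401062011719) mean [ 0.4563 -0.3954  0.255 ]
```

View pics/w8.png

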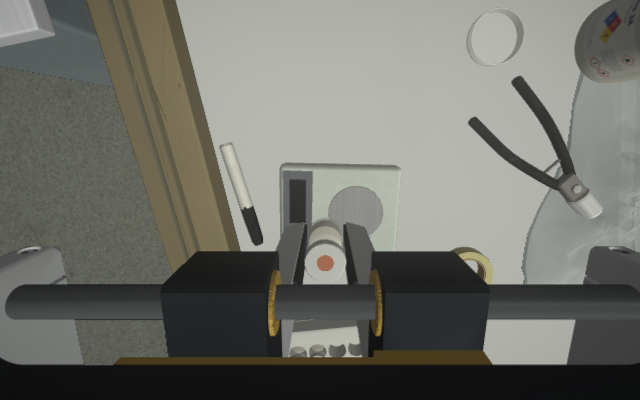

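The pan shows as a circle at about (356,212), and the vial is upright in the jaws. I'll fit the pan circle.

```bash
cat > pan.py <<'E'
from h import *
s=snap('wrist');p=cloud(s)
m=(p[...,2]>.0345)&(p[...,2]<.045)&(abs(p[...,0]-.48)<.08)&(abs(p[...,1]+.43)<.08)
m=cv2.morphologyEx(m.astype(np.uint8),2,np.ones((3,3)));n,l,st,c=cv2.connectedComponentsWithStats(m);i=1+st[1:,4].argmax();q=p[l==i]
print(st[i],c[i],cv2.minEnclosingCircle(q[:,:2].astype(np.float32)),np.median(q,0))
# ellipse from picture edges, by rays onto z=.037
g=cv2.cvtColor(s['image'],cv2.COLOR_RGB2GRAY).astype(float)
cs,_=cv2.findContours((l==i).astype(np.uint8),0,1);(u,v),_,_=e=cv2.fitEllipse(max(cs,key=len));print(e)
K=s['camera_matrix'];d=R.from_euler('xyz',s['rotation']).apply([(u-K[0,2])/K[0,0],(v-K[1,2])/K[1,1],1]);o=np.array(s['position']);print('pan',o+d*(.037-o[2])/d[2])
print(env.read_state()['tcp_pos'])
E
python3 pan.py
```

```text
[ 327  184   54   48 1847] [354.8040065  206.32485111] ((0.4853760302066803, -0.4415294826030731), 0.03388204425573349) [ 0.48858291 -0.4363717   0.03647344]
((354.7242126464844, 206.41537475585938), (42.83620071411133, 55.44870376586914), 102.642578125)
pan [ 0.48734997 -0.43639773  0.037     ]
[ 0.45607544 -0.39809168  0.25412579]
```

```bash

python3 -m pendant '[[-0.5,0.5,0.3,0,0,0],[-0.5,0.5,0.8,0,0,0],[-0.25,0.22,0.9,0,0,0],[0,0,0.9,0,0,0],[0,0,0.6,0,0,0]]' | egrep 'tcp_p|wid|force'
python3 -m pendant '[[0,0,0.6,0,0,0],[0,0,0.3,0,0,0],[0,0,0.23,0,0,0],[0,0,0,0,0,0]]' | egrep 'tcp_|wid|force'
sed -i "s/snap('wrist')/snap('wrist','w9')/" pan.py; python3 pan.py
python3 - <<'E'
from h import *
p=cloud(snap('scene'));m=(p[...,2]>.034)&(p[...,2]<.05)&(abs(p[...,0]-.485)<.06)&(abs(p[...,1]+.44)<.06);q=p[m];print(len(q),cv2.minEnclosingCircle(q[:,:2].astype(np.float32)))
E
```

```text
tcp_pos: [0.4848, -0.4417, 0.1474]
contact_force: [0.2, 0.1, -0.5]
width: 0.0214
finger_force: 30.0
tcp_pos: [0.4847, -0.4421, 0.114]
tcp_rot: [-3.141, -0.0, 1.388]
contact_force: [0.4, -0.4, -0.8]
width: 0.021
finger_force: 30.0
[ 282  168   86   59 3898] [324.7963058  198.58260646] ((0.4853762090206146, -0.4417046308517456), 0.033805713057518005) [ 0.48824555 -0.43262495  0.03650876]
((324.94964599609375, 199.1751708984375), (58.58866882324219, 91.82076263427734), 88.98402404785156)
pan [ 0.48733462 -0.43250191  0.037     ]
[ 0.48492208 -0.44231379  0.11447376]
346 ((0.47234660387039185, -0.4415378272533417), 0.0716361254453659)
```

View pics/w9.png

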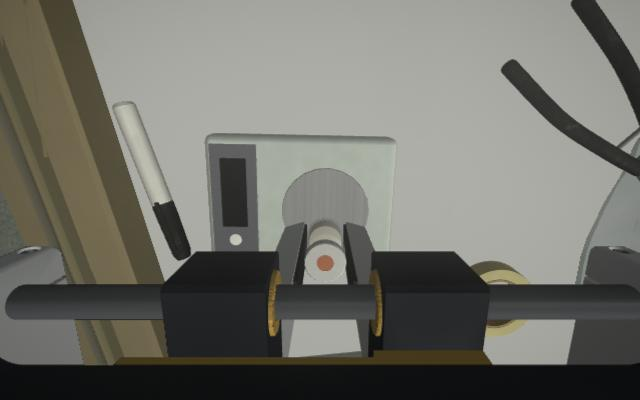

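The pan at (325,205) is centred under the held vial (325,262). I'll lower gently.

```bash

python3 -m pendant '[[0,0,0.5,0,0,0],[0,0,0.5,0,0,0],[0,0,0.4,0,0,0],[0,0,0.2,0,0,0],[0,0,0,0,0,0]]' | egrep 'tcp_|wid|force'
python3 -m pendant '[[0,0,0.03,0,0,0],[0,0,0.03,0,0,0],[0,0,0,0,0,0]]' | egrep 'tcp_|wid|force'
python3 m.py w10 vial_center
```

```text
tcp_pos: [0.4847, -0.4421, 0.0657]
tcp_rot: [-3.141, -0.0, 1.388]
contact_force: [0.0, -0.6, -0.4]
width: 0.0215
finger_force: 30.0
tcp_pos: [0.4849, -0.4423, 0.0647]
tcp_rot: [3.141, 0.0, 1.388]
contact_force: [-0.3, -0.3, 1.6]
width: 0.0217
finger_force: 30.0
t 27.05 tcp [ 0.4849 -0.4422  0.0646] [3.1412 0.0004 1.3879]
```

```bash

python3 -m pendant '[[0,0,0.02,0,0,0],[0,0,0,0,0,0],[0,0,0,0,0,0]]' | egrep 'tcp_|force'
python3 -m pendant '[[0,0,0,0,0,0],[0,0,0,0,0,0],[0,0,0,0,0,0]]' -0.1| egrep 'tcp_|force|wid'
python3 -m pendant '[[0,0,-0.1,0,0,0],[0,0,-0.4,0,0,0],[0,0,-0.6,0,0,0],[0,0,-0.9,0,0,0],[0,0,-1,0,0,0]]' | egrep 'tcp_|force|wid'
python3 -m pendant '[[0,0,-1,0,0,0],[0,0,-1,0,0,0],[0,0,-1,0,0,0],[0,0,0,0,0,0],[0,0,0,0,0,0]]' | egrep 'tcp_|force|wid'
python3 m.py w11 vial_center pan; python3 pan.py
python3 - <<'E'
from h import *
p=cloud(snap('wrist'));m=(p[...,2]>.074)&(p[...,2]<.09)&(abs(p[...,0]-.485)<.03)&(abs(p[...,1]+.442)<.03);q=p[m];print(len(q),cv2.minEnclosingCircle(q[:,:2].astype(np.float32)))
E
```

```text
tcp_pos: [0.4849, -0.4423, 0.0646]
tcp_rot: [3.141, 0.0, 1.388]
contact_force: [-1.5, 0.8, 5.6]
finger_force: 30.0
tcp_pos: [0.4846, -0.4419, 0.0632]
tcp_rot: [-3.141, -0.0, 1.388]
contact_force: [0.7, -0.2, -0.5]
width: 0.0422
finger_force: 0.0
tcp_pos: [0.4849, -0.4422, 0.1559]
tcp_rot: [3.141, 0.001, 1.388]
contact_force: [0.4, -0.1, 0.2]
width: 0.0424
finger_force: 0.0
tcp_pos: [0.4844, -0.4418, 0.243]
tcp_rot: [-3.141, -0.001, 1.388]
contact_force: [-0.2, -0.2, -0.3]
width: 0.0423
finger_force: 0.0
t 29.15 tcp [ 0.4842 -0.4415  0.2422] [-3.1398 -0.0016  1.3878]
vial_center 0.75 456 px [324.8783 187.2174] z [0.0363 0.0792 0.0811] rect ((0.48419898748397827, -0.4473545253276825), (0.03132888674736023, 0.02364734373986721), 79.80421447753906) mean [ 0.4853 -0.4408  0.0715]
pan 0.78 10909 px [307.9091 177.2508] z [0.0262 0.03   0.0374] rect ((0.4657069146633148, -0.43778926134109497), (0.11497490108013153, 0.15020841360092163), 78.24580383300781) mean [ 0.466  -0.4337  0.0309]
[ 297  154   58   57 2109] [325.64390706 180.96491228] ((0.4855037331581116, -0.44187629222869873), 0.03385314717888832) [ 0.4866731  -0.43749693  0.03650853]
((325.62847900390625, 182.2275848388672), (55.65361404418945, 56.33348083496094), 77.32842254638672)
pan [ 0.48557475 -0.44098152  0.037     ]
[ 0.48428098 -0.44155011  0.24198778]
320 ((0.48505812883377075, -0.4428173303604126), 0.010724570602178574)
```

View pics/w11.png

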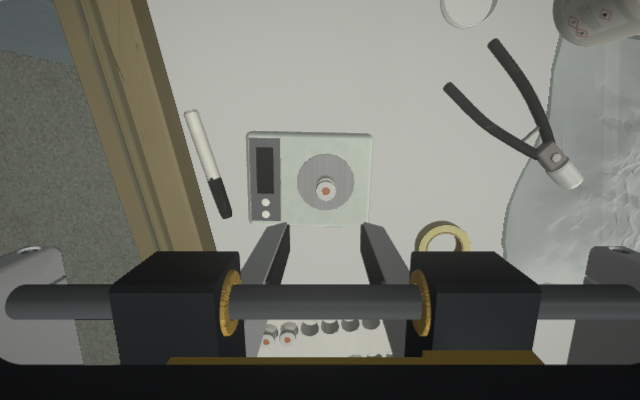

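The vial stands upright at (325,189), centred on the pan (325,182) to about 1 mm. Now I'll go back over the changer to the tray.

```bash

python3 -m pendant '[[0,0,-1,0,0,0],[0,0,-1,0,0,0],[0.97,-0.47,0,0,0,0],[0.97,-0.47,0,0,0,0],[0.97,-0.47,0,0,0,0]]' 1| egrep 'tcp_p|force'
python3 -m pendant '[[0.97,-0.47,0,0,0,0],[0.97,-0.47,0,0,0,0],[0.97,-0.47,0,0,0,0],[0.97,-0.47,0,0,0,0],[0.97,-0.47,0,0,0,0]]' | egrep 'tcp_p'
python3 -m pendant '[[0.97,-0.47,0,0,0,0],[0.97,-0.47,0,0,0,0],[0.97,-0.47,0,0,0,0],[0.94,-0.17,0,0,0,0],[0.94,-0.17,0,0,0,0]]' | egrep 'tcp_p'
python3 -m pendant '[[0.94,-0.17,0,0,0,0],[0.94,-0.17,0,0,0,0],[0.94,-0.17,0,0,0,0],[0.94,-0.17,0,0,0,0],[0.94,-0.17,0,0,0,0]]' | egrep 'tcp_p|force'
python3 -m pendant '[[0.95,0,0,0,0,0],[0.95,0,0,0,0,0],[0.95,0,0,0,0,0],[0.95,0,0,0,0,0],[0.95,0,0,0,0,0]]' | egrep 'tcp_p'
python3 -m pendant '[[0.95,0,0,0,0,0],[0.95,0,0,0,0,0],[0.95,0,0,0,0,0],[0.95,0,0,0,0,0],[0.95,0,0,0,0,0]]' | egrep 'tcp_p'
python3 -m pendant '[[0.95,0,0,0,0,-0.35],[0,0,0.6,0,0,-0.35],[0,0,0.7,0,0,-0.35],[0,0,0.7,0,0,-0.35],[0,0,0.7,0,0,-0.35]]' | egrep 'tcp_'
python3 -m pendant '[[0,0,0.7,0,0,-0.35],[0,0,0.5,0,0,-0.35],[0,0,0,0,0,-0.35],[0,0,0,0,0,-0.34],[0,0,0,0,0,0]]'
python3 m.py w12 weigh_bottle_center tube_center
python3 - <<'E'
from h import *
p=cloud(snap('wrist'))
for x,lo,hi in [(.447,.035,.07),(.518,.105,.125)]:
    m=(p[...,2]>lo)&(p[...,2]<hi)&(abs(p[...,0]-x)<.03)&(abs(p[...,1]-.41)<.03);q=p[m]
    if len(q): print(len(q),cv2.minEnclosingCircle(q[:,:2].astype(np.float32)))
E
```

```text
tcp_pos: [0.4586, -0.3476, 0.303]
contact_force: [0.6, 0.3, -0.1]
finger_force: 0.0
tcp_pos: [0.4157, -0.1916, 0.3031]
tcp_pos: [0.3904, -0.0408, 0.3033]
tcp_pos: [0.391, 0.1024, 0.3033]
contact_force: [-0.6, -0.2, 1.0]
finger_force: 0.0
tcp_pos: [0.4172, 0.2425, 0.3032]
tcp_pos: [0.4431, 0.3826, 0.303]
tcp_pos: [0.4481, 0.4096, 0.2213]
tcp_rot: [-3.141, -0.0, 2.269]
clock: 34.35
tcp_pos: [0.4481, 0.4096, 0.1861]
tcp_rot: [-3.141, -0.001, 2.956]
contact_force: [0.8, -0.1, -0.1]
width: 0.0941
finger_force: 0.0
t 34.4 tcp [0.4482 0.4097 0.1862] [-3.1411 -0.0006  2.9549]
weigh_bottle_center 0.92 1267 px [325.0157 190.0039] z [0.0123 0.0438 0.0613] rect ((0.4469291567802429, 0.4100629687309265), (0.03727002441883087, 0.03830257058143616), 78.52072143554688) mean [0.445  0.4105 0.0447]
tube_center 0.77 1338 px [338.0395 260.9196] z [0.0074 0.0757 0.1121] rect ((0.5088561773300171, 0.4110410213470459), (0.030788779258728027, 0.014867914840579033), 87.32582092285156) mean [0.5068 0.411  0.0716]
1210 ((0.4471544325351715, 0.4101550877094269), 0.019523190334439278)
360 ((0.5122755765914917, 0.41096121072769165), 0.015478832647204399)
```

```bash

python3 -m pendant '[[0.03,0.02,0.9,0,0,0],[0,0,1,0,0,0],[0,0,1,0,0,0],[0,0,1,0,0,0],[0,0,0.6,0,0,0]]' 1 | egrep 'tcp_p|force'
python3 -m pendant '[[0,0,0.3,0,0,0],[0,0,0,0,0,0]]' | egrep 'tcp_p|force|wid'
python3 -m pendant '[[0,0,0,0,0,0],[0,0,0,0,0,0],[0,0,0,0,0,0],[0,0,0,0,0,0],[0,0,0,0,0,0]]' -0.4 | egrep 'tcp_p|force|wid'
python3 -m pendant '[[0,0,0,0,0,0],[0,0,0,0,0,0]]'| egrep 'tcp_p|force|wid'
```

```text
tcp_pos: [0.4469, 0.4101, 0.05]
contact_force: [-0.9, 0.6, -0.1]
finger_force: 0.0
tcp_pos: [0.4477, 0.4106, 0.0427]
contact_force: [-0.6, 0.5, -0.0]
width: 0.0938
finger_force: 0.0
tcp_pos: [0.4476, 0.4105, 0.0427]
contact_force: [0.2, -0.5, 0.0]
width: 0.0473
finger_force: 0.0
tcp_pos: [0.4476, 0.4105, 0.0427]
contact_force: [-0.6, 0.1, 0.8]
width: 0.0385
finger_force: 30.0
```

```bash

python3 -m pendant '[[0,0,-0.5,0,0,0],[0,0,-0.7,0,0,0],[-0.11,-0.5,-0.2,0,0,0],[-0.11,-0.8,0,0,0,0],[-0.11,-0.8,0,0,0,0]]' | egrep 'tcp_p|width'
python3 -m pendant '[[-0.11,-0.8,0,0,0,0],[-0.11,-0.8,0,0,0,0],[-0.11,-0.65,0,0,0,0],[0,0,0,0,0,0],[0,0,0,0,0,0]]' | egrep 'tcp_|width|finger'
python3 m.py w13 stand weigh_bottle_center
```

```text
tcp_pos: [0.4458, 0.3454, 0.0852]
width: 0.0386
tcp_pos: [0.4434, 0.2788, 0.0849]
tcp_rot: [3.141, 0.0, 2.958]
width: 0.0387
finger_force: 30.0
t 37.6 tcp [0.4434 0.279  0.0849] [3.1412 0.0004 2.9581]
stand 0.7 8769 px [323.6482 249.9526] z [0.0022 0.0037 0.045 ] rect ((0.49199703335762024, 0.26904651522636414), (0.07613993436098099, 0.1719251275062561), 79.5399169921875) mean [0.4784 0.2715 0.0066]
```

View pics/w13.png

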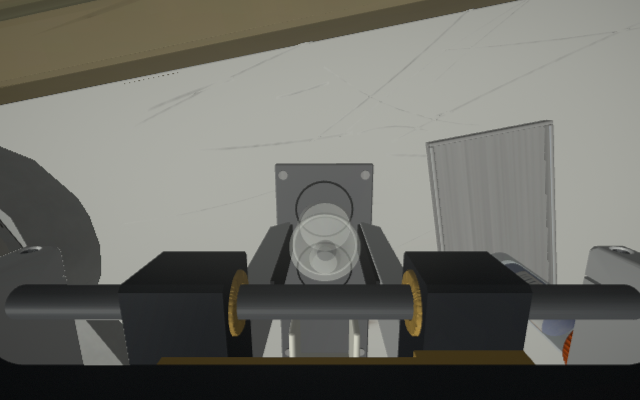

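The bottle hangs over the near ring, whose arc is visible at (324,195). I'll lower and release it.

```bash

python3 -m pendant '[[0,0,0.5,0,0,0],[0,0,0.5,0,0,0],[0,0,0.3,0,0,0],[0,0,0.06,0,0,0],[0,0,0,0,0,0]]' | egrep 'tcp_p|force'
python3 -m pendant '[[0,0,0.02,0,0,0],[0,0,0,0,0,0]]' | egrep 'tcp_p|force'
python3 -m pendant '[[0,0,0,0,0,0],[0,0,0,0,0,0],[0,0,0,0,0,0],[0,0,0,0,0,0],[0,0,-0.3,0,0,0]]' 1| egrep 'tcp_p|force|wid'
python3 -m pendant '[[0,0,-0.8,0,0,0],[0,0,-1,0,0,0],[0,0,-1,0,0,0],[0,0,-0.9,0,0,0],[0,0,0,0,0,0]]' | egrep 'tcp_p|force|wid'
python3 m.py w14 weigh_bottle_center stand
```

```text
tcp_pos: [0.4431, 0.2786, 0.0433]
contact_force: [-0.4, 0.4, 0.3]
finger_force: 30.0
tcp_pos: [0.4432, 0.2786, 0.0432]
contact_force: [-1.0, -0.7, 1.9]
finger_force: 30.0
tcp_pos: [0.4426, 0.2784, 0.0519]
contact_force: [-0.4, 0.5, 0.4]
width: 0.0853
finger_force: 0.0
tcp_pos: [0.4448, 0.2792, 0.1661]
contact_force: [0.2, -0.1, -0.0]
width: 0.094
finger_force: 0.0
t 39.875 tcp [0.4437 0.2788 0.1641] [3.1405 0.002  2.9579]
weigh_bottle_center 0.68 1477 px [323.2122 192.9879] z [0.0127 0.0447 0.0625] rect ((0.4433693587779999, 0.2801688313484192), (0.0420830138027668, 0.03872985392808914), 74.66941833496094) mean [0.4407 0.279  0.0454]
weigh_bottle_center 0.15 8120 px [322.8871 224.5525] z [0.0021 0.0037 0.0451] rect ((0.491576224565506, 0.2691492736339569), (0.07608906179666519, 0.17031589150428772), 79.56061553955078) mean [0.4835 0.2705 0.0062]
stand 0.72 8094 px [322.9733 224.6525] z [0.0021 0.0037 0.045 ] rect ((0.49156802892684937, 0.269101619720459), (0.07607196271419525, 0.1702849566936493), 79.52518463134766) mean [0.4836 0.2706 0.0062]
```

View pics/w14.png

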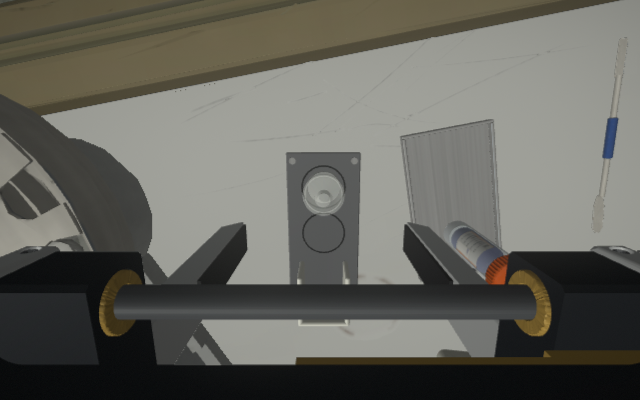

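The bottle stands upright in the near ring at (323,190), and the middle ring (323,233) is empty. Next I'll fetch the tube.

```bash

python3 -m pendant '[[-0.27,0.8,0,0,0,0],[-0.27,0.8,0,0,0,0],[-0.27,0.8,0,0,0,0],[-0.27,0.8,0,0,0,0],[-0.27,0.8,0,0,0,0]]' | egrep 'tcp_p|force'
python3 -m pendant '[[-0.28,0.77,0,0,0,0],[0,0,0,0,0,0],[0,0,0,0,0,0]]' | egrep 'tcp_p|force|wid'
cat > cap.py <<'E'
from h import *
import sys
x,y=map(float,sys.argv[1:3]);p=cloud(snap('wrist'));m=(p[...,2]>.104)&(p[...,2]<.125)&(abs(p[...,0]-x)<.04)&(abs(p[...,1]-y)<.04);q=p[m]
print(len(q),cv2.minEnclosingCircle(q[:,:2].astype(np.float32)),np.median(q,0),env.read_state()['tcp_pos'])
E
python3 cap.py .518 .41
```

```text
tcp_pos: [0.5044, 0.3894, 0.161]
contact_force: [0.4, 0.9, 0.7]
finger_force: 0.0
tcp_pos: [0.5166, 0.4095, 0.1618]
contact_force: [-0.2, 0.5, -0.6]
width: 0.0936
finger_force: 0.0
1794 ((0.5189701914787292, 0.40995949506759644), 0.017329366877675056) [0.5175619  0.41011336 0.11140469] [0.51667344 0.40948749 0.16227124]
```

```bash

python3 -m pendant '[[-0.07,0.01,0.8,0,0,0],[0,0,0.9,0,0,0],[0,0,0.8,0,0,0],[0,0,0.6,0,0,0],[0,0,0,0,0,0]]' 1 | egrep 'tcp_p|force'
python3 -m pendant '[[0,0,0,0,0,0],[0,0,0,0,0,0],[0,0,0,0,0,0],[0,0,0,0,0,0],[0,0,0,0,0,0]]' -0.75| egrep 'tcp_p|force|wid'
python3 -m pendant '[[0,0,0,0,0,0],[0,0,0,0,0,0]]'| egrep 'tcp_|force|wid'
```

```text
tcp_pos: [0.5184, 0.4093, 0.0686]
contact_force: [0.1, 0.1, -0.1]
finger_force: 0.0
tcp_pos: [0.5195, 0.4103, 0.0703]
contact_force: [0.4, 0.6, 0.6]
width: 0.0476
finger_force: 0.0
tcp_pos: [0.5195, 0.4102, 0.0702]
tcp_rot: [-3.142, -0.0, 2.958]
contact_force: [0.5, -0.8, -1.1]
width: 0.028
finger_force: 30.0
```

```bash

python3 -m pendant '[[0,0,-0.5,0,0,0],[0,0,-0.6,0,0,0],[0,-0.5,-0.3,0,0,0],[0,-0.8,0,0,0,0],[0,-0.8,0,0,0,0]]' | egrep 'tcp_p|width'
python3 -m pendant '[[0,-0.8,0,0,0,0],[0,-0.8,0,0,0,0],[0,-0.7,0,0,0,0],[0,-0.37,0,0,0,0],[0,0,0,0,0,0]]' | egrep 'tcp_|width|finger'
python3 -m pendant '[[0,0,0,0,0,0]]' | egrep 'tcp_'
```

```text
tcp_pos: [0.5079, 0.347, 0.1132]
width: 0.0278
tcp_pos: [0.4934, 0.269, 0.1125]
tcp_rot: [3.141, 0.0, 2.957]
width: 0.0278
finger_force: 30.0
tcp_pos: [0.4936, 0.2699, 0.1124]
tcp_rot: [3.141, 0.0, 2.958]
```

```bash

python3 -m pendant '[[0,0,0.5,0,0,0],[0,0,0.5,0,0,0],[0,0,0.3,0,0,0],[0,0,0.06,0,0,0],[0,0,0,0,0,0]]' | egrep 'tcp_p|force'
python3 -m pendant '[[0,0,0.02,0,0,0],[0,0,0,0,0,0]]' | egrep 'tcp_p|force'
```

```text
tcp_pos: [0.4934, 0.2696, 0.071]
contact_force: [-0.7, 0.3, -0.7]
finger_force: 30.0
tcp_pos: [0.4934, 0.2696, 0.0708]
contact_force: [-0.8, -0.1, -0.6]
finger_force: 30.0
```

```bash

python3 -m pendant '[[0,0,0.02,0,0,0],[0,0,0,0,0,0]]' | egrep 'tcp_p|force'
python3 -m pendant '[[0,0,0,0,0,0],[0,0,0,0,0,0],[0,0,0,0,0,0],[0,0,0,0,0,0],[0,0,-0.3,0,0,0]]' 1| egrep 'tcp_p|force|wid'
python3 -m pendant '[[0,0,-0.8,0,0,0],[0,0,-1,0,0,0],[0,0,-1,0,0,0],[0,0,-0.5,0,0,0],[0,0,0,0,0,0]]' | egrep 'tcp_p|force|wid'
python3 cap.py .493 .269; python3 -m pendant '[[0.5,0,-1,0,0,0],[0.5,0,-1,0,0,0],[0.5,0,-1,0,0,0],[0,0,-1,0,0,0],[0,0,0,0,0,0]]' | egrep clock
python3 cap.py .493 .269
python3 m.py w15 weigh_bottle_center tube_center stand
python3 - <<'E'
from h import *
snap('scene')
for t in ['vial_center','tube_center','weigh_bottle_center']: print(t,[(np.round(d['xyz'],4),round(d['score'],2)) for d in env.search_frame('scene',t)[:2]])
s=snap('wrist');g=cv2.cvtColor(s['image'],cv2.COLOR_RGB2GRAY);K=s['camera_matrix'];o=np.array(s['position']);rot=R.from_euler('xyz',s['rotation'])
E
```

```text
tcp_pos: [0.4935, 0.2696, 0.0708]
contact_force: [-1.8, -1.0, 4.6]
finger_force: 30.0
tcp_pos: [0.4928, 0.2693, 0.0788]
contact_force: [0.8, 0.4, -1.1]
width: 0.0745
finger_force: 0.0
tcp_pos: [0.494, 0.2698, 0.1794]
contact_force: [-0.7, 0.0, -0.3]
width: 0.0943
finger_force: 0.0
1578 ((0.492668479681015, 0.26934683322906494), 0.017326118424534798) [0.49160643 0.26971767 0.1124135 ] [0.49324316 0.26949236 0.17804766]
clock: 46.95
674 ((0.49254077672958374, 0.2693418860435486), 0.01712082512676716) [0.49143332 0.26969863 0.11241072] [0.44907408 0.27773165 0.29726447]
t 47.05 tcp [0.4486 0.2775 0.2961] [-3.1401 -0.0025  2.9577]
weigh_bottle_center 0.61 717 px [324.5589 170.1845] z [0.0043 0.0448 0.0625] rect ((0.4456532895565033, 0.2764052450656891), (0.04143504053354263, 0.044445596635341644), 32.91737365722656) mean [0.442  0.2788 0.045 ]
tube_center 0.86 977 px [324.401  215.9452] z [0.0096 0.1118 0.1138] rect ((0.510197639465332, 0.26207736134529114), (0.03815380483865738, 0.07105258852243423), 77.86579895019531) mean [0.4887 0.2699 0.0935]
stand 0.76 4511 px [324.1009 203.2081] z [0.0018 0.0038 0.0456] rect ((0.49477168917655945, 0.26845216751098633), (0.07609037309885025, 0.1765529364347458), 79.67980194091797) mean [0.4953 0.2682 0.0088]
vial_center [(array([ 0.4786, -0.4447,  0.0732]), 0.61)]
tube_center [(array([0.4819, 0.2624, 0.0747]), 0.77)]
weigh_bottle_center [(array([0.4416, 0.2712, 0.046 ]), 0.65)]
```

All three are upright and in place: the tube at (0.4926, 0.2693) on the middle ring, the bottle on the near ring and the vial on the pan.

```bash
python3 -c "
from workcell import env
print(env.finish_job())"
```

```text
the job is handed in; nothing more can be done
None
```

The job is handed in: the vial stands upright within about 1 mm of the pan's centre, the tube is back on the middle ring, the weighing bottle is back on the near ring, and nothing fell, in about 47 s of the 138 s allowed.

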